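Put the crab set back in its fitted case

TASK

Put the crab set away in its open case: close the steel cracker and press it down into the cutout of its shape until it is fully home and flush with the grey insert, and lay the wooden mallet in its cradle, head in the wide pocket and handle in the groove, letting it settle there. Set both tools in rather than dropping or throwing them, let go of them, and leave the jar, the two bowls and the red container where they stand.

Things in the scene. Friction and masses are not known exactly. Their poses are not given: they have to be found in the camera images.
- case: Open wooden case fixed to the shelf, 240 x 216 mm, rim 36 mm high, walls 8 mm; lid folded back flat beyond its -y side. Origin: centre of its underside; x along the stored tools, y across them, z up. A rigid grey insert fills it, face 32 mm above the shelf; the cracker's cutout lies at y = +42 mm, the mallet's cradle at y = -50 mm, both with dark floors.
- trough (a point): Centre of the floor of the finger trough, case (19, 0, 11) mm. It crosses the insert from wall to wall (x -6 to +44 mm) and both recesses: fingers that hold a tool there have room down to its floor, 21 mm below the insert's face, 42 mm wide between a seated cracker or handle and the case wall, 58 mm between the two.
- cracker_seat (a point): On the cutout's floor where the seated cracker's origin lies: case (18, 42, 16) mm, 16 mm below the insert's face; axes of the case. Seated cracker: x along the case's +x. The cutout has the closed cracker's outline (round pivot end, wide jaws, slim handles) with 2.2 to 2.5 mm play per side, 3 mm at the ends; long edges chamfered 3 mm.
- press_point (a point): Insert face level above the cutout, case (22, 42, 32) mm, cracker x = 4 mm, midway between two pairs of springy rubber tabs (at case x -34 and +78) that stand out of the cutout's sides and grip the cracker 2.5 mm per side from 11 mm above the floor on. Pushing it past them, straight down near here, takes 8 to 16 N; by its weight it stays 10 mm proud. Home, its top is flush here.
- cracker: Steel crab cracker like a long nutcracker, 178 mm long, 16 mm thick, flat, 0.22 kg. Origin: amidships, underside (frame of its -y arm); x from the pivot (x = -80) to the arm ends (x = 84). Closed it is symmetric about y = 0: pivot disc radius 14, jaws 40 wide at x -66 to -40, parallel flat-sided handles 32 mm wide over both (6 mm gap) at x -30 to 78. Seated, x -24 to 26 lies over the trough.
- cracker_arm (a joint): Angle of the other arm (+y side) about the pivot (a vertical axis), rad: 0 closed (a stop), grows as its end swings to +y. Starts a little open (0.02 to 0.2) and stays as it is put; squeezing the two handles together between the fingers closes it with a few newtons.
- cracker_tail (a point): Underside of the end of the -y arm, at (78, -9.5, 0) mm in the cracker's frame.
- mallet: Wooden crab mallet, 0.1 kg: head a lying cylinder 42 mm across, 62 mm long (axis along y, centre at x = +50); round handle 16 mm across along x to its end at x = -106 mm. Origin: on the handle's axis, 21 mm above the shelf at first; x from handle to head. Starts level: head on the shelf, handle end on a ceramic rest. Mass centre x = +29; seated, x = -28 to +22 mm lies over the trough.
- mallet_end (a point): Centre of the handle's free end face, at (-106, 0, 0) mm in the mallet's frame.
- mallet_seat (a point): Where the mallet's origin lies at rest in its cradle: case (22, -50, 32) mm, level with the insert's face, so head and handle stand half out; axes of the case. Mallet x along the case's +x. Head pocket 49 x 67 mm about (50, 0) from here, trough-shaped floor 21 mm down. Handle groove: 45 degree vee, 24 mm wide at the face, 8.5 mm deep, ending at x = -109.
- rest: White ceramic rest, 26 x 72 mm, 18.5 mm high at its two end bumps; carries the handle 13 mm above the shelf, 8 to 16 mm from its end. Origin: centre of its underside. Loose; it may be moved.
- jar: Bystander: glass jar with steel screw lid, 86 mm in diameter, 130 mm tall, origin under its centre.
- bowl0: Bystander: speckled brown stoneware side bowl, 124 mm in diameter, 50 mm high, origin under its centre.
- bowl1: Bystander: the second such bowl, 124 mm in diameter, 50 mm high, origin under its centre.
- container: Bystander: closed red plastic sealing container, about 125 x 165 mm, 65 mm high, origin under its centre.
- cracker_pivot (a point): Underside of the pivot, at (-80, 0, 0) mm in the cracker's frame.
- mallet_head (a point): Centre of the mallet's head, at (50, 0, 0) mm in the mallet's frame.
There are look-alikes about, which are no part of the job. Of the things that look like the cracker, the largest one is meant.

How it is judged:
By the outcome, as a careful person would: the job done as asked, in the order asked, and still so for the second after the job is handed in, with the robot touching nothing.
It also fails if it takes over 67 s, if anything falls off the work surface, if the arm or the gripper's body presses on something with over 40 N, if the wrist force passes 120 N, or if a joint passes its speed limit or range.

ROBOT

A 6-joint arm with a two-finger parallel gripper is mounted at the origin on the work surface. World frame = base frame: x ahead of the robot, y to its left, z up, the work surface at z = 0. Lengths are in m, angles in rad, forces in N, time in s.
With the tool pointing down it reaches from about 0.4 to 0.825 m from the base axis. Payload 7 kg.
Tool frame: the origin (TCP) lies on the centre line of the jaws, within the pads' length; the fingertips stand tip_reach ahead of it and the grasp point (between the pads) is the TCP (tip_reach is the distance from the TCP to the fingertips, in m); z points along the fingers, y is the line along which they close (so a half turn about z gives the same grasp; the last joint's range is limited). The gripper opens to 88 mm and grips with 3 to 60 N. Pads are 19 mm wide; open, the fingers measure 130 mm over their backs; the gripper's body (78 mm by 193 mm) begins 47 mm behind the grasp point.
Start: joints at [-1.041, 0.359, 0.012, 0, -1.224, -0.288], TCP at [0.162, -0.655, 0.246] pointing down, gripper open.
Joint ranges: [-3.07, 3.07], [-1.43, 2.12], [-1.02, 1.25], [-3.03, 1.67], [-3.05, -0], [-3.03, 3.03]. Speed limits (rad/s): [2.39, 2.39, 3.01, 3.14, 3.14, 3.14].

INTERFACE

Orientations are given as [roll, pitch, yaw] about the fixed x, y, z axes, in that order (R = Rz(yaw) Ry(pitch) Rx(roll)).
In Python, from station import get_state, grab_frame, calibration, job_done, find_in, mark_of, tip_reach gives the robot as it stands.
- The arm moves only by the shell command python3 -m handwheel 'ROWS' [OPENING] [FORCE]. ROWS is JSON, a list of rows, each an object with "delta_pos": the shift along the world's x, y, z in units of 30 mm (1.0 is 30 mm), a list of three; "dr": the turn, a rotation vector about the world's x, y, z in degrees, a list of three. In form: [{"delta_pos": [tx, ty, tz], "dr": [rx, ry, rz]}, ...]. A call has 1 to 10 rows; each row shifts and turns the commanded pose from where the row before left it; what a row does not reach is not made up. A row lasts 1/10 s, in which the tool goes at most 50 mm and 8.59 degrees, less where a joint would pass 70% of its speed; a pose out of reach is approached as far as the arm can. A call is refused whole if a number of a shift passes 1 or a number of a turn 8.59, either way. A call with a gripper value outside its range is refused whole. OPENING is the closure, from -1 (fully open) to 1 (shut), set as the call begins (- or left out, the last holds). The fingers move at their own pace and stop on an object; FORCE is the grip in N (left out, the last holds). Time passes only in rows, so rows that do not move let the fingers close. It gives the time, the measured TCP pose, the force, the opening and the grip force at its end, in the units of the state.
- get_state(): the state, without advancing time (a new reading comes with each control period).
- grab_frame(name): name is "scene" or "top"; returns the picture (384x512x3 uint8, red, green, blue); there is no depth.
- calibration(name): a dict with "fx", "fy", "cx", "cy" (pixels), "extrinsics" (4x4, takes a point from world to camera coordinates). Camera axes: x right, y down, z forward; pixel columns grow to the right and rows downward; lengths in m; the calibration is good to about 2 mm. A picture is of the moment at which its call begins. calibration takes no time and is no camera call.
- job_done(): hands the job in; it is judged then, once.
Trained networks look in the newest picture that a camera, given by its name, has taken for a name from the list of things; names that differ only in an ending like _2 or _b are one class to them, and where a whole thing is asked for, a point or a joint stands for the part that bears it (a point fixed in the world has none). Each returns a list of dicts, best first, with "conf" (0 to 1); they miss things now and then, are a little off and sometimes report something else, mostly with a low value. They report only what shows in the picture. A call takes as long as a camera call. They do not tell look-alikes from the thing itself.
- find_in(camera, query): "location" ([column, row] in pixels, amid what is visible of it).
- mark_of(camera, query): "location" ([column, row] in pixels: a listed point, or the origin of a listed thing).
The state is a dict: "t": time; "q": joint angles; "qd": joint speeds; "joint_efforts": joint torques, N m; "eef_pos": TCP position; "ee_rot": TCP orientation; "force": force on the tool from outside, world axes, zero at the start; "moment": the same for the moment, N m; "width": finger opening in m; "gripper_force": force on a finger pad.
Only numpy, scipy, OpenCV 4.12 (cv2) and the standard library are available. Lean on these libraries where they do the work, as an engineer would, in place of code of your own. Each camera call takes 0.05 s, during which the arm holds its last target. There are 200 camera calls.

## Working session

There is one attempt and no reset: what is moved stays moved. The work goes in short steps, Python scripts to look and compute and a shell command to move; the robot and the scene stay as the last step left them, time stands still between calls to the robot, and variables do not carry over. Pictures are saved under pics/ and viewed, at most 10 in all, crops included, and the job is handed in when it is done.

```bash
mkdir -p pics; ls
cat > h.py <<'E'
import numpy as np, cv2
from station import *
def cam(n):
    c=calibration(n); return np.array([[c['fx'],0,c['cx']],[0,c['fy'],c['cy']],[0,0,1]]),np.array(c['extrinsics'])
def ray(n,px,z):
    K,E=cam(n); R=E[:3,:3];t=E[:3,3]
    d=R.T@np.linalg.inv(K)@np.array([px[0],px[1],1.]); o=-R.T@t
    return o+d*(z-o[2])/d[2]
def proj(n,p):
    K,E=cam(n); q=K@(E[:3,:3]@np.asarray(p)+E[:3,3]); return q[:2]/q[2]
def save(n,f,box=None,s=1):
    im=grab_frame(n)
    if box: im=im[box[1]:box[3],box[0]:box[2]]
    im=cv2.resize(im,None,fx=s,fy=s,interpolation=cv2.INTER_CUBIC)
    cv2.imwrite('pics/'+f,im[:,:,::-1])
E
python3 - <<'E'
from h import *
a=grab_frame('top');b=grab_frame('scene')
im=np.hstack([a,b]); 
cv2.imwrite('pics/top.png',cv2.resize(a,(800,600),interpolation=cv2.INTER_CUBIC)[:,:,::-1]);cv2.imwrite('pics/scene.png',cv2.resize(b,(800,600),interpolation=cv2.INTER_CUBIC)[:,:,::-1])
print(get_state(),tip_reach)
for q,z in [('case',0),('trough',.011),('cracker_seat',.016),('press_point',.032),('cracker',0),('cracker_tail',0),('cracker_pivot',0),('mallet',.021),('mallet_end',.021),('mallet_head',.021),('mallet_seat',.032),('rest',0),('jar',0),('bowl0',0),('container',0)]:
  for n in ['top','scene']:
    for r in mark_of(n,q)[:3]:
        print(q,n,np.round(r['location'],1),round(r['conf'],2),np.round(ray(n,r['location'],z)*1000,1)[:2])
print([-(cam(n)[1][:3,:3].T@cam(n)[1][:3,3]) for n in ['top','scene']])
print(get_state()['t'])
E
```

```text
pics
{'t': 0.1, 'q': array([-1.04087794e+00,  3.59326513e-01,  1.11404309e-02, -2.99119671e-04,
       -1.22410985e+00, -2.88058833e-01]), 'qd': array([-0.00033649, -0.00395197,  0.00256933,  0.00191568, -0.001347  ,
        0.00077068]), 'joint_efforts': array([-6.90036304e-04, -5.84159982e+01,  2.93753707e+01,  7.01567486e+00,
        1.02240464e-02, -6.05312903e-05]), 'eef_pos': array([ 0.161512  , -0.65496267,  0.24470641]), 'ee_rot': array([ 3.14007494e+00, -1.56444140e-04, -2.89983482e+00]), 'force': array([-0.66039082,  0.01490178, -0.64870257]), 'moment': array([ 0.04966622,  0.02307667, -0.00347919]), 'gripper_force': 0.0, 'width': 0.08731723597701886} 0.019
case top [206.9 187.3] 0.77 [547.1 160.9]
case scene [277.  178.4] 0.91 [536.5 167.2]
trough top [199.3 188.6] 0.83 [541.7 183.8]
trough scene [278.6 177.1] 0.73 [542.9 167.7]
trough scene [277.1 182.4] 0.58 [551.1 140.2]
cracker_seat top [195.3 201.2] 0.82 [500.8 195.5]
cracker_seat top [380.7 174.6] 0.19 [ 576.7 -402.3]
cracker_seat scene [270.9 171.7] 0.87 [504.6 173.5]
press_point scene [273.5 164.4] 0.8 [501.  200.4
[... 1599 characters left out ...]
. ]
rest scene [207.9 299.8] 0.71 [ 593.6 -391.5]
jar top [416.9 171.1] 0.83 [ 589.2 -529. ]
jar scene [289.1 177.1] 0.67 [574.9 197.9]
jar scene [179.5 336.2] 0.64 [ 586.8 -527.2]
bowl0 top [419.8 220.5] 0.97 [ 427.1 -525. ]
bowl0 top [314.7 124.5] 0.85 [ 753.  -198.3]
bowl0 scene [279.9 277. ] 0.94 [ 750.9 -206.7]
bowl0 scene [140.2 305.5] 0.81 [ 422.7 -515.2]
bowl0 scene [289.1 178.6] 0.68 [578.6 190.7]
container top [ 98.2 230.6] 0.6 [414.2 504.6]
container top [417.3 172.1] 0.51 [ 585.9 -530.1]
container top [317.6 120.7] 0.31 [ 766.  -208.6]
container scene [288.9 120.6] 0.95 [413.8 506.5]
[array([0.3845298 , 0.01680642, 1.12117405]), array([ 0.9812781 , -0.74708792,  1.14194961])]
1.6
```

View pics/top.png

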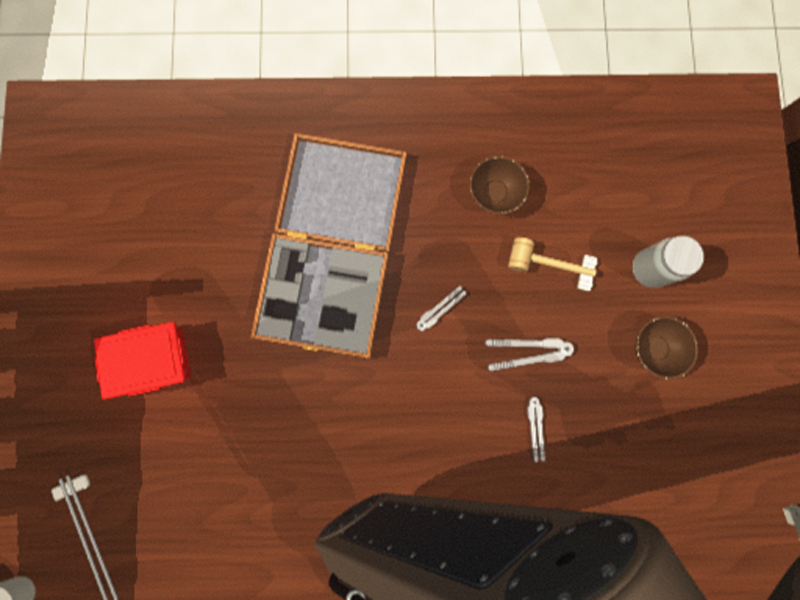

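View pics/scene.png

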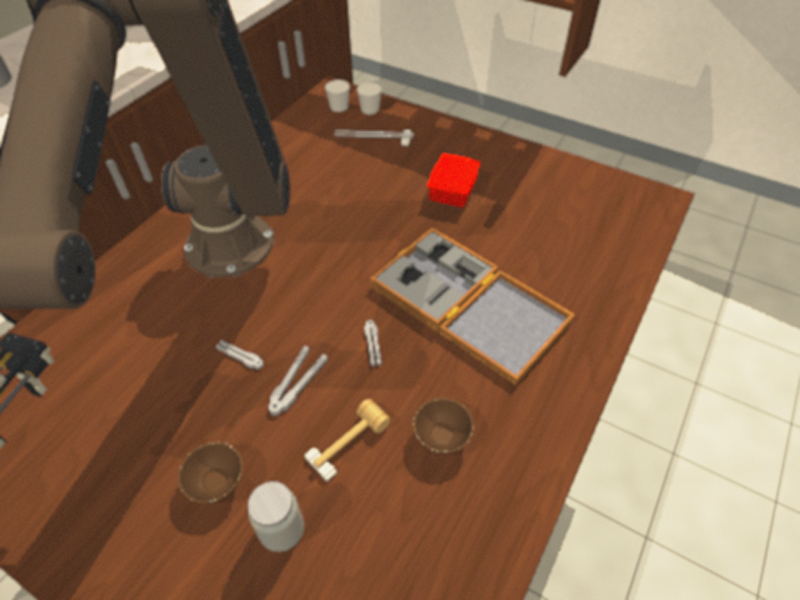

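The top view shows the cracker at about (530,352), pivot right and arms left. The mallet is at (555,258) on its rest and the case at (320,295) with its lid toward world +x. The two smaller crackers, at (440,308) and (537,430), are the look-alikes. Next I fit precise poses.

```bash
cat > fit.py <<'E'
from h import *
from scipy.optimize import minimize
from shapely.geometry import Polygon
E
sed -i '/shapely/d' fit.py
cat >> fit.py <<'E'
S=8
def fill(m,n,P,v,o):
    q=np.array([proj(n,p) for p in P])
    q=((q-o+.5)*S-.5)
    cv2.fillPoly(m,[np.round(q*16).astype(np.int32)],v,shift=4)
def T(p,P):
    x,y,a=p[:3]; P=np.asarray(P,float); c,s=np.cos(a),np.sin(a)
    return np.c_[x+c*P[:,0]-s*P[:,1], y+s*P[:,0]+c*P[:,1], P[:,2]]
def rect(x0,x1,y0,y1,z): return np.array([[x0,y0,z],[x1,y0,z],[x1,y1,z],[x0,y1,z]])/1000
def hullfill(m,n,P,v,o):
    q=np.array([proj(n,p) for p in P]).astype(np.float32)
    h=cv2.convexHull(q)[:,0]; q=((h-o+.5)*S-.5)
    cv2.fillPoly(m,[np.round(q*16).astype(np.int32)],v,shift=4)
def ext(P2,z0,z1): P2=np.array(P2,float); return np.vstack([np.c_[P2,np.full(len(P2),z)] for z in (z0,z1)])/1000
def disc(x,y,r): a=np.linspace(0,2*np.pi,24); return np.c_[x+r*np.cos(a),y+r*np.sin(a)]
def crack(n,p,shape,o,z=0):
    m=np.zeros((shape[0]*S,shape[1]*S),np.uint8); a=p[3]
    for s in (-1,1):
        for P in ([[-66,0],[-40,0],[-40,20*s],[-66,20*s]],[[-30,3*s],[84,3*s],[84,16*s],[-30,16*s]],[[-40,0],[-30,3*s],[-30,16*s],[-40,20*s]],[[-80,14*s],[-66,20*s],[-66,0],[-80,0]]):
            P=np.array(P,float)
            if s>0:
                c,q=np.cos(a),np.sin(a); d=P-[-80,0]; P=np.c_[c*d[:,0]-q*d[:,1]-80,q*d[:,0]+c*d[:,1]]
            hullfill(m,n,T(p,ext(P,z,z+16)),255,o)
    hullfill(m,n,T(p,ext(disc(-80,0,14),z,z+16)),255,o)
    return m
def mal(n,p,shape,o,dz=0):
    m=np.zeros((shape[0]*S,shape[1]*S),np.uint8)
    for cx,r,ax,lo,hi in((50,21,1,-31,31),(0,8,0,-106,40)):
        c=disc(0,0,r); P=[]
        for e in(lo,hi):
            P.append(np.c_[np.full(24,e),c[:,0],c[:,1]+21+dz] if ax==0 else np.c_[cx+c[:,0],np.full(24,e),c[:,1]+21+dz])
        hullfill(m,n,T(p,np.vstack(P)/1000),255,o)
    return m
def case(n,p,shape,o):
    m=np.zeros((shape[0]*S,shape[1]*S),np.uint8)
    hullfill(m,n,T(p,np.vstack([rect(-120,120,-108,108,z) for z in(0,36)])),1,o)
    fill(m,n,T(p,rect(-112,112,-100,100,34)),2,o)
    d=-np.array([0,0,0])
    for x0,x1,y0,y1 in((-51,-19,62-40,62),(-18,100,42-17,42+17)):   # cracker cutout (jaws, handles)
        pass
    for P in ([[-51,19.5],[-19,19.5],[-12,23.5],[102,23.5],[102,60.5],[-12,60.5],[-19,64.5],[-51,64.5],[-64,58.5],[-79,42],[-64,25.5]],):
        P=np.c_[np.array(P,float),np.full(len(P),32)]/1000; fill(m,n,T(p,P),3,o)
    fill(m,n,T(p,rect(47.5,96.5,-83.5,-16.5,32)),3,o)
    fill(m,n,T(p,rect(-87,40,-62,-38,32)),3,o)
    fill(m,n,T(p,rect(-6,44,-100,100,32)),4,o)
    return m
def down(m,v): return cv2.resize((m==v).astype(np.float32),None,fx=1/S,fy=1/S,interpolation=cv2.INTER_AREA)
def crop(n,im,c,r):
    u=np.round(proj(n,c)).astype(int); o=u-r; return im[o[1]:o[1]+2*r,o[0]:o[0]+2*r].astype(float),o
def best(f,x0,step):
    x=np.array(x0)
    for _ in range(3):
        sx=np.vstack([x]+[x+np.eye(len(x))[i]*step[i] for i in range(len(x))])
        x=minimize(f,x,method='Nelder-Mead',options=dict(initial_simplex=sx,maxfev=250,xatol=1e-5,fatol=1e-6)).x
    return x
# image = mix of region colours: linear least-squares colours, residual scored
def resid(A,I,w=None):
    B=I.reshape(-1,3); 
    A=A.reshape(len(B),-1)
    if w is not None: A=A*w.reshape(-1,1); B=B*w.reshape(-1,1)
    C,*_=np.linalg.lstsq(A,B,rcond=None); r=A@C-B; 
    return np.minimum(np.abs(r),40).mean()
def sil(n,im,model,x0,step,c,r,**k):
    I,o=crop(n,im,c,r)
    g=I.min(2) if model is crack else I[:,:,1]
    def f(p):
        a=cv2.resize(model(n,p,I.shape,o,**k).astype(np.float32)/255,None,fx=1/S,fy=1/S,interpolation=cv2.INTER_AREA)
        return resid(np.dstack([a,1-a]),I)
    return best(f,x0,step),f
E
cat > m1.py <<'E'
from fit import *
for n in('top','scene'):
    im=grab_frame(n); 
    I,o=crop(n,im,[.547,.165,.03],34)
    def f(p):
        m=case(n,p,I.shape,o); A=np.dstack([down(m,v) for v in range(5)])
        # mask the lid side
        return resid(A,I,w)
    x0=[.547,.163,np.radians(82)]
    m=np.zeros((I.shape[0]*S,I.shape[1]*S),np.uint8); fill(m,n,T(x0,rect(-150,150,-320,-112,30)),1,o); w=1-(down(m,1)>0)
    x=best(f,x0,[.006,.006,.04]); print(n,'case',np.round(x*1000,1),f(x))
    x1,f1=sil(n,im,crack,[.430,-.258,np.radians(87),.15],[.005,.005,.05,.04],[.435,-.257,0],36); print(n,'cracker',np.round(x1*1000,1),f1(x1))
    x2,f2=sil(n,im,mal,[.608,-.304,np.radians(72)],[.005,.005,.05],[.605,-.312,0],30); print(n,'mallet',np.round(x2*1000,1),f2(x2))
    big=cv2.resize(im,None,fx=6,fy=6,interpolation=cv2.INTER_CUBIC)
    if 1:
        outs=[]
        for c,mm,oo,r in((x,case,[.547,.165,.03],32),(x1,crack,[.435,-.257,0],32),(x2,mal,[.605,-.312,0],32)):
            I,o=crop(n,im,oo,r); v=mm(n,c,I.shape,o); B=cv2.resize(I.astype(np.uint8),(260,260),interpolation=cv2.INTER_CUBIC)
            e=cv2.resize((cv2.morphologyEx(v,cv2.MORPH_GRADIENT,np.ones((3,3)))>0).astype(np.uint8),(260,260),interpolation=cv2.INTER_NEAREST)
            B[e>0]=[0,255,0]; outs.append(B)
        np.save(f'{n}.npy',np.hstack(outs))
cv2.imwrite('pics/fit.png',np.vstack([np.load('top.npy'),np.load('scene.npy')])[:,:,::-1])
E
python3 m1.py
```

```text
Traceback (most recent call last):
  File "m1.py", line 11, in <module>
    x=best(f,x0,[.006,.006,.04]); print(n,'case',np.round(x*1000,1),f(x))
  File "fit.py", line 56, in best
    x=minimize(f,x,method='Nelder-Mead',options=dict(initial_simplex=sx,maxfev=250,xatol=1e-5,fatol=1e-6)).x
      ~~~~~~~~^^^^^^^^^^^^^^^^^^^^^^^^^^^^^^^^^^^^^^^^^^^^^^^^^^^^^^^^^^^^^^^^^^^^^^^^^^^^^^^^^^^^^^^^^^^^
  File "m1.py", line 6, in f
    m=case(n,p,I.shape,o); A=np.dstack([down(m,v) for v in range(5)])
  File "fit.py", line 44, in case
    P=np.c_[np.array(P,float),np.full(len(P),32)]/1000; fill(m,n,T(p,P),3,o)
                                                        ~~~~^^^^^^^^^^^^^^^^
  File "fit.py", line 5, in fill
    q=np.array([proj(n,p) for p in P])
                ~~~~^^^^^
  File "h.py", line 10, in proj
    K,E=cam(n); q=K@(E[:3,:3]@np.asarray(p)+E[:3,3]); return q[:2]/q[2]
        ~~~^^^
  File "h.py", line 4, in cam
    c=calibration(n); return np.array([[c['fx'],0,c['cx']],[0,c['fy'],c['cy']],[0,0,1]]),np.array(c['extrinsics'])
ValueError: time passes only in moves, steps and waits
```

```bash
sed -i 's/^def cam/import functools\n@functools.cache\ndef cam/' h.py; time python3 m1.py
```

```text
top case [ 537.9  160.9 1379.1] 16.56919123155388
top cracker [ 426.  -255.6 1528.5  198.4] 7.335313109465102
top mallet [ 604.9 -297.5 1297.2] 11.204334346045918
scene case [ 542.5  162.4 1387.9] 13.022034115765912
scene cracker [ 425.9 -255.2 1525.9  200.5] 8.286895512392139
scene mallet [ 605.  -297.9 1301.2] 11.05277377842096
real	0m3.617s
user	0m2.946s
sys	0m0.451s
```

View pics/fit.png

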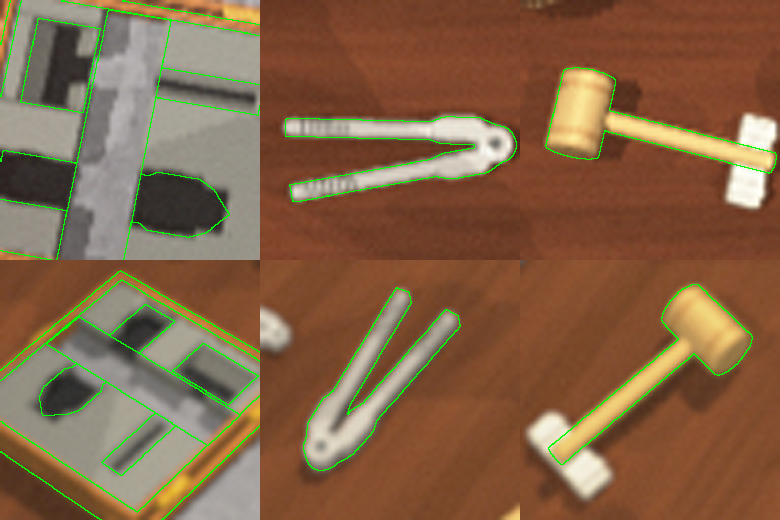

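Both cameras agree on the tools to within 1 mm. The outline of the cracker lies at about (400,155) in the fit picture, and the mallet's at (640,120). The case overlay is a few mm off in the top view, so I refit it on the rim and insert edges.

```bash
cat > m2.py <<'E'
from fit import *
def masks(n,p,shape,o):
    z=lambda:np.zeros((shape[0]*S,shape[1]*S),np.uint8)
    h=z();hullfill(h,n,T(p,np.vstack([rect(-120,120,-108,108,k) for k in(0,36)])),1,o)
    t=z();fill(t,n,T(p,rect(-120,120,-108,108,36)),1,o)
    i=z();fill(i,n,T(p,rect(-112,112,-100,100,36)),1,o)
    j=z();fill(j,n,T(p,rect(-112,112,-100,100,32)),1,o)
    m=h+t; m[i>0]=3; m[(i>0)&(j>0)]=4
    return m
outs=[]
for n in('top','scene'):
    im=grab_frame(n); I,o=crop(n,im,[.547,.165,.03],48)
    D=np.dstack([I[:,:,0]-I[:,:,2],I[:,:,1]-I[:,:,2]])
    x=np.array([.542,.162,np.radians(79.5)])
    for _ in range(2):
        m=np.zeros((I.shape[0]*S,I.shape[1]*S),np.uint8); fill(m,n,T(x,rect(-170,170,-350,-101,36)),1,o); w=1-(down(m,1)>0)
        m[:]=0; hullfill(m,n,T(x,rect(-145,145,-133,133,20)),1,o); w=w*(down(m,1)>0)
        wf=w.reshape(-1,1)
        def f(p):
            m=masks(n,p,I.shape,o); A=np.dstack([down(m,v) for v in range(5)]).reshape(-1,5)*wf
            B=D.reshape(-1,2)*wf; C,*_=np.linalg.lstsq(A,B,rcond=None); return np.minimum(abs(A@C-B),50).sum()/w.sum()
        x=min((best(f,x+np.array(d),[.005,.005,.03]) for d in([0,0,0],[.004,-.003,0],[-.004,.003,.02])),key=f)
    print(n,np.round(x*1000,1),f(x))
    np.save('case_'+n,x)
    v=masks(n,x,I.shape,o); g=np.zeros_like(v)
    for q in(rect(-6,44,-100,100,32),rect(47.5,96.5,-83.5,-16.5,32),rect(-87,-6,-62,-38,32),rect(44,102,23.5,60.5,32),rect(-53,-6,19.5,64.5,32)):
        t=np.zeros_like(v);fill(t,n,T(x,q),1,o); g|=cv2.morphologyEx(t,cv2.MORPH_GRADIENT,np.ones((3,3)))
    B=cv2.resize(I.astype(np.uint8),(400,400),interpolation=cv2.INTER_CUBIC)
    for a,c in((v,[0,255,0]),(g,[255,0,255])):
        e=cv2.resize((cv2.morphologyEx(a,cv2.MORPH_GRADIENT,np.ones((2,2)))>0).astype(np.uint8),(400,400),interpolation=cv2.INTER_NEAREST) if a is v else cv2.resize(a,(400,400),interpolation=cv2.INTER_NEAREST)
        B[e>0]=c
    outs.append(B)
cv2.imwrite('pics/case.png',np.hstack(outs)[:,:,::-1])
E
python3 m2.py
```

```text
top [ 538.8  164.2 1382.4] 10.485082726010624
scene [ 540.7  161.3 1380.4] 12.930098995149098
```

View pics/case.png

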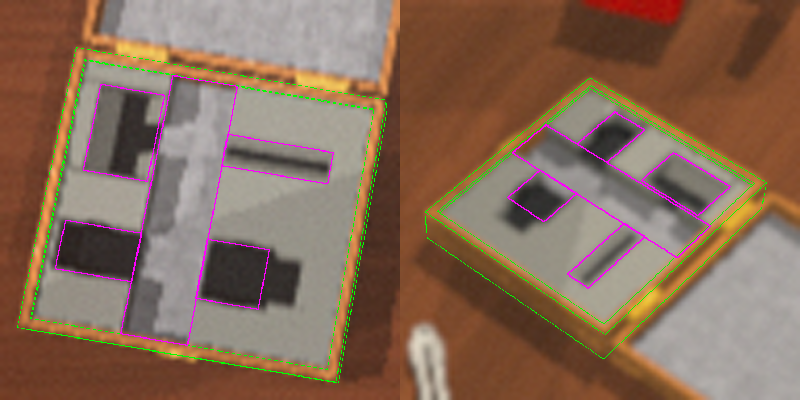

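```bash
python3 -m handwheel '[{"delta_pos":[0.534,0.841,-0.3],"dr":[0,0,4.96]},{"delta_pos":[0.534,0.841,-0.3],"dr":[0,0,4.96]},{"delta_pos":[0.534,0.841,-0.3],"dr":[0,0,4.96]},{"delta_pos":[0.534,0.841,-0.3],"dr":[0,0,4.96]},{"delta_pos":[0.534,0.841,-0.3],"dr":[0,0,4.96]},{"delta_pos":[0.534,0.841,-0.3],"dr":[0,0,4.96]},{"delta_pos":[0.534,0.841,-0.3],"dr":[0,0,4.96]},{"delta_pos":[0.534,0.841,-0.3],"dr":[0,0,4.96]},{"delta_pos":[0.534,0.841,-0.3],"dr":[0,0,4.96]},{"delta_pos":[0.534,0.841,-0.3],"dr":[0,0,4.96]}]' -1 40
python3 -m handwheel '[{"delta_pos":[0.534,0.841,-0.3],"dr":[0,0,4.96]},{"delta_pos":[0.534,0.841,-0.3],"dr":[0,0,4.96]},{"delta_pos":[0.534,0.841,-0.3],"dr":[0,0,4.96]},{"delta_pos":[0.534,0.841,-0.3],"dr":[0,0,4.96]},{"delta_pos":[0.534,0.841,-0.3],"dr":[0,0,4.96]},{"delta_pos":[0.534,0.841,-0.3],"dr":[0,0,4.96]},{"delta_pos":[0,0,0],"dr":[0,0,0]},{"delta_pos":[0,0,0],"dr":[0,0,0]}]'
```

```text
t: 2.85
eef_pos: [0.3224, -0.4021, 0.1555]
ee_rot: [-3.141, -0.0, -2.031]
force: [0.2, -0.1, -0.1]
width: 0.0874
gripper_force: 0.0
t: 3.65
eef_pos: [0.4182, -0.2512, 0.1016]
ee_rot: [3.141, -0.0, -1.514]
force: [0.2, 0.0, 0.3]
width: 0.0879
gripper_force: 0.0
```

```bash
python3 -m handwheel '[{"delta_pos":[0,0,-0.8],"dr":[0,0,0]},{"delta_pos":[0,0,-0.8],"dr":[0,0,0]},{"delta_pos":[0,0,-0.6],"dr":[0,0,0]},{"delta_pos":[0,0,-0.35],"dr":[0,0,0]},{"delta_pos":[0,0,-0.12],"dr":[0,0,0]},{"delta_pos":[0,0,0],"dr":[0,0,0]},{"delta_pos":[0,0,0],"dr":[0,0,0]}]'
python3 -m handwheel '[{"delta_pos":[0,0,0],"dr":[0,0,0]},{"delta_pos":[0,0,0],"dr":[0,0,0]},{"delta_pos":[0,0,0],"dr":[0,0,0]},{"delta_pos":[0,0,0],"dr":[0,0,0]},{"delta_pos":[0,0,0],"dr":[0,0,0]},{"delta_pos":[0,0,0],"dr":[0,0,0]},{"delta_pos":[0,0,0],"dr":[0,0,0]},{"delta_pos":[0,0,0],"dr":[0,0,0]}]' 1 40
```

```text
t: 4.35
eef_pos: [0.4184, -0.252, 0.0222]
ee_rot: [-3.14, -0.0, -1.515]
force: [-0.1, -1.1, 0.0]
width: 0.0877
gripper_force: 0.0
t: 5.15
eef_pos: [0.4181, -0.2517, 0.0215]
ee_rot: [-3.141, -0.0, -1.515]
force: [-0.2, 0.1, 2.2]
width: 0.0313
gripper_force: 40.0
```

```bash
python3 -m handwheel '[{"delta_pos":[0,0,0.3],"dr":[0,0,0]},{"delta_pos":[0,0,0.8],"dr":[0,0,0]},{"delta_pos":[0,0.4,0.8],"dr":[0,0,0]},{"delta_pos":[0.176,0.925,0.37],"dr":[0,0,-0.9]},{"delta_pos":[0.176,0.925,0],"dr":[0,0,-0.9]},{"delta_pos":[0.176,0.925,0],"dr":[0,0,-0.9]},{"delta_pos":[0.176,0.925,0],"dr":[0,0,-0.9]},{"delta_pos":[0.176,0.925,0],"dr":[0,0,-0.9]},{"delta_pos":[0.176,0.925,0],"dr":[0,0,-0.9]},{"delta_pos":[0.176,0.925,0],"dr":[0,0,-0.9]}]' - 60
python3 -m handwheel '[{"delta_pos":[0.176,0.925,0],"dr":[0,0,-0.9]},{"delta_pos":[0.176,0.925,0],"dr":[0,0,-0.9]},{"delta_pos":[0.176,0.925,0],"dr":[0,0,-0.9]},{"delta_pos":[0.176,0.925,0],"dr":[0,0,-0.9]},{"delta_pos":[0.176,0.925,0],"dr":[0,0,-0.9]},{"delta_pos":[0.176,0.925,0],"dr":[0,0,-0.9]},{"delta_pos":[0.176,0.925,0],"dr":[0,0,-0.9]},{"delta_pos":[0.176,0.925,0],"dr":[0,0,-0.9]},{"delta_pos":[0.176,0.45,0],"dr":[0,0,-0.56]},{"delta_pos":[0,0,0],"dr":[0,0,0]}]'
python3 -m handwheel '[{"delta_pos":[0,0,0],"dr":[0,0,0]},{"delta_pos":[0,0,0],"dr":[0,0,0]}]'
python3 - <<'E'
from h import *
a=[]
for n in('top','scene'):
    im=grab_frame(n); u=np.round(proj(n,[.5,.19,.07])).astype(int); a.append(cv2.resize(im[u[1]-45:u[1]+45,u[0]-45:u[0]+45],(400,400),interpolation=cv2.INTER_CUBIC)); print(n,u)
cv2.imwrite('pics/hov.png',np.hstack(a)[:,:,::-1])
for q,z in(('cracker_pivot',.07),('cracker_tail',.07)):
  for n in('top','scene'):
    for r in mark_of(n,q)[:4]: print(q,n,np.round(r['location'],1),round(r['conf'],2),np.round(ray(n,r['location'],z)*1000,1)[:2])
E
```

```text
t: 6.15
eef_pos: [0.4545, -0.0444, 0.0899]
ee_rot: [3.141, 0.0, -1.625]
force: [1.1, -0.0, -2.9]
width: 0.0309
gripper_force: 60.0
t: 7.15
eef_pos: [0.5029, 0.1915, 0.0897]
ee_rot: [-3.141, 0.0, -1.759]
force: [-0.2, -1.3, -2.9]
width: 0.0307
gripper_force: 60.0
t: 7.35
eef_pos: [0.5018, 0.189, 0.0894]
ee_rot: [3.141, -0.001, -1.761]
force: [0.1, 0.6, -2.7]
width: 0.0309
gripper_force: 60.0
top [194 200]
scene [272 159]
cracker_pivot top [342.9 257.2] 0.86 [ 320.1 -251.7]
cracker_pivot top [223.3 201.4] 0.62 [493.  102.3]
cracker_pivot top [271.3 206.5] 0.51 [475.  -42.5]
cracker_pivot top [194.1 200.5] 0.51 [497.3 190.4]
cracker_pivot scene [167.8 232.3] 0.67 [ 363.8 -287.5]
cracker_pivot scene [236.4 208.1] 0.55 [507.6 -84.2]
cracker_pivot scene [258.4 173.2] 0.53 [490.3  98.5]
cracker_tail top [339.8 292.4] 0.75 [ 219.  -237.2]
cracker_tail top [295.4 188.6] 0.65 [ 528.3 -117.4]
cracker_tail top [313.6 121.9] 0.54 [ 738.4 -181.8]
cracker_tail scene [237.5 233.6] 0.7 [ 568.1 -172.4]
cracker_tail scene [138.8 222.9] 0.48 [ 253.6 -308.2]
```

View pics/hov.png

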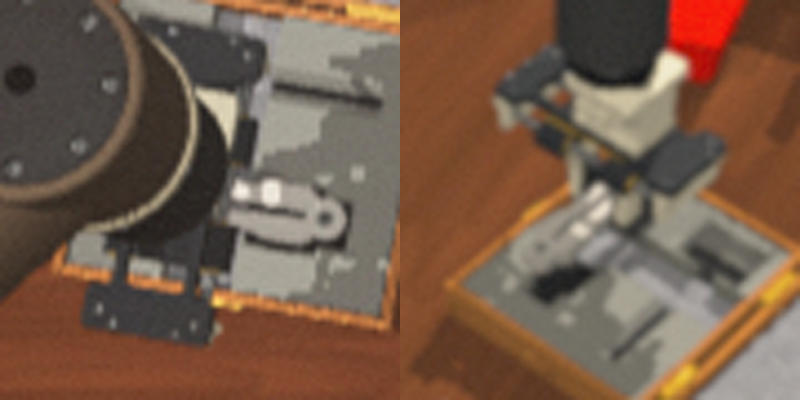

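The picture shows the cracker closed and level in the jaws. Its pivot hole is at crop (325,218) in the top half and (540,245) in the scene half. I overlay the predicted outlines to check.

```bash
cat > m3.py <<'E'
from fit import *
import sys
s=get_state(); e=s['eef_pos']; yaw=s['ee_rot'][2]+np.pi; print(np.round(e*1000,1),yaw,s['ee_rot'])
g=float(sys.argv[1]); u=np.array([np.cos(yaw),np.sin(yaw)]); p=np.r_[e[:2]-g/1000*u,yaw,0]; z=(e[2]-.0215)*1000
outs=[]
for n in('top','scene'):
    im=grab_frame(n); I,o=crop(n,im,[p[0]-u[0]*.055,p[1]-u[1]*.055,z/1000],20)
    v=crack(n,p,I.shape,o,z=z); B=cv2.resize(I.astype(np.uint8),(400,400),interpolation=cv2.INTER_CUBIC)
    t=np.zeros_like(v); hullfill(t,n,T(p,ext(disc(-80,0,4),z+16,z+16)),255,o)
    print(n,proj(n,T(p,[[-.08,0,(z+16)/1000]])[0]))
    for m,c in((v,[0,255,0]),(t,[255,0,0])):
        k=cv2.resize(cv2.morphologyEx(m,cv2.MORPH_GRADIENT,np.ones((2,2))),(400,400),interpolation=cv2.INTER_NEAREST); B[k>0]=c
    cs=np.mean([np.load('case_top.npy'),np.load('case_scene.npy')],0)
    w=np.zeros_like(v); P=np.array([[-51,19.5],[-19,19.5],[-12,23.5],[102,23.5],[102,60.5],[-12,60.5],[-19,64.5],[-51,64.5]],float); fill(w,n,T(cs,np.c_[P,np.full(8,32)]/1000),255,o)
    k=cv2.resize(cv2.morphologyEx(w,cv2.MORPH_GRADIENT,np.ones((2,2))),(400,400),interpolation=cv2.INTER_NEAREST); B[k>0]=[255,0,255]
    outs.append(B)
cv2.imwrite(f'pics/{sys.argv[2]}.png',np.hstack(outs)[:,:,::-1])
E
python3 m3.py 4 ov1
```

```text
[502.4 189.7  89.7] 1.3809360868876137 [-3.14157534e+00  7.52702265e-05 -1.76065657e+00]
top [221.30358112 203.11181017]
scene [258.70496052 168.84167061]
```

View pics/ov1.png

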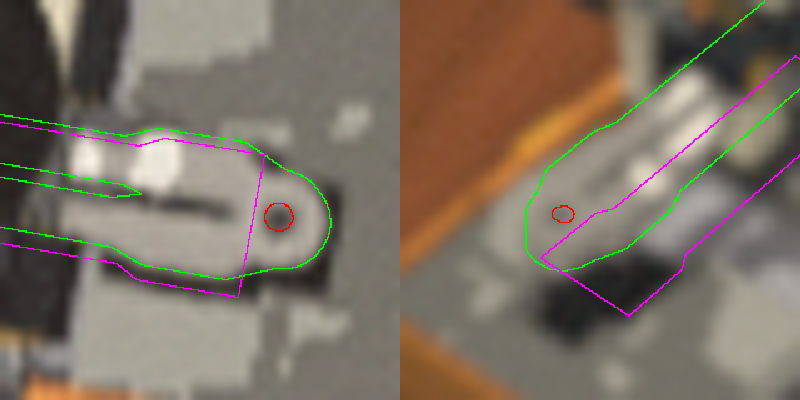

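The top overlay matches: hole at (278,215), prediction (278,216). So the grip is at cracker x = 4. Next I refine the case pose from the cutout's dark floor in the first pictures.

```bash
cat > m4.py <<'E'
from fit import *
# cutout outline in case coords, (cracker outline + play)
c=2.35
def cut():
    J=[[-66,-20-c],[-40+1,-20-c],[-30,-16-c],[78,-16-c],[87,-16-c],[87,16+c],[-30,16+c],[-39,20+c],[-66,20+c]]
    return np.array(J,float)+[18,42]
def dark(n,p,shape,o,ang):
    r=[]
    for z in(16,29,32):
        m=np.zeros((shape[0]*S,shape[1]*S),np.uint8)
        P=cut(); fill(m,n,T(p,np.c_[P,np.full(len(P),z)]/1000),1,o)
        d=disc(-62,42,17); fill(m,n,T(p,np.c_[d,np.full(len(d),z)]/1000),1,o)
        d=np.array([[-62,25],[-47,25],[-47,59],[-62,59]],float); fill(m,n,T(p,np.c_[d,np.full(4,z)]/1000),1,o)
        r.append(m)
    return r[0]&r[1]&r[2]
for n in('top','scene'):
    im=cv2.resize(cv2.imread(f'pics/{n}.png')[:,:,::-1],(512,384),interpolation=cv2.INTER_AREA)
    I,o=crop(n,im,[.502,.188,.03],42); G=I.mean(2)
    def win(x):  # evaluation window: insert parts beside the trough
        m=np.zeros((I.shape[0]*S,I.shape[1]*S),np.uint8)
        fill(m,n,T(x,rect(-100,-12,8,86,32)),1,o); fill(m,n,T(x,rect(50,108,8,86,32)),1,o); return down(m,1)>.9
    x=np.load(f'case_{n}.npy')
    for _ in range(3):
        w=win(x)
        def f(p):
            a=down(dark(n,p,I.shape,o,0),1)[w]; A=np.c_[a,1-a]; C,*_=np.linalg.lstsq(A,G[w],rcond=None); return np.minimum(abs(A@C-G[w]),50).mean()
        x=min((best(f,x+np.array(d),[.004,.004,.02]) for d in([0,0,0],[.003,-.003,0],[-.003,.003,.01])),key=f)
    print(n,np.round(x*1000,1),f(x),f(np.load(f'case_{n}.npy')))
    T0=lambda q:np.round(T(x,[np.r_[q]/1000])[0]*1000,1)
    print(' seat',T0([18,42,16]),'from rim fit',np.round(T(np.load(f'case_{n}.npy'),[[.018,.042,.016]])[0]*1000,1))
E
python3 m4.py
```

```text
top [ 539.8  165.8 1380.5] 10.819014301508634 11.115852732315938
 seat [502.  191.4  16. ] from rim fit [501.  189.8  16. ]
scene [ 539.1  163.6 1390.8] 15.2990361048878 16.106584635913162
 seat [501.  188.8  16. ] from rim fit [502.9 186.9  16. ]
```

```bash
python3 -m handwheel '[{"delta_pos":[0,0.127,0],"dr":[0,0,0]},{"delta_pos":[0,0,-0.5],"dr":[0,0,0]},{"delta_pos":[0,0,-0.4],"dr":[0,0,0]},{"delta_pos":[0,0,-0.2],"dr":[0,0,0]},{"delta_pos":[0,0,0],"dr":[0,0,0]},{"delta_pos":[0,0,0],"dr":[0,0,0]}]'
python3 -m handwheel '[{"delta_pos":[0,0,-0.06],"dr":[0,0,0]},{"delta_pos":[0,0,-0.06],"dr":[0,0,0]},{"delta_pos":[0,0,0],"dr":[0,0,0]}]'; python3 m3.py 4 ov2
```

```text
t: 8.35
eef_pos: [0.5025, 0.1939, 0.0565]
ee_rot: [3.141, -0.0, -1.76]
force: [-0.8, -0.8, -0.9]
width: 0.0307
gripper_force: 60.0
t: 8.65
eef_pos: [0.5024, 0.1939, 0.053]
ee_rot: [-3.142, 0.0, -1.76]
force: [-0.5, -0.1, -2.9]
width: 0.0309
gripper_force: 60.0
[502.4 193.9  53. ] 1.3814148435915075 [-3.14150898e+00  1.60097478e-04 -1.76017781e+00]
top [220.97519006 204.25747174]
scene [259.23501416 174.64442543]
```

View pics/ov2.png

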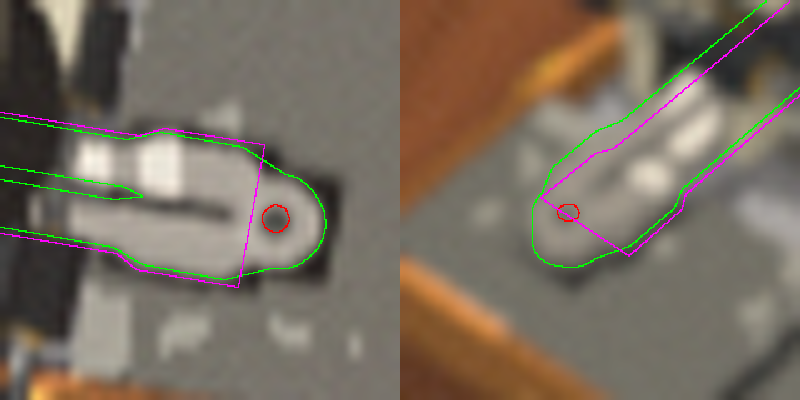

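The picture shows the cracker lined up with the cutout, a thin dark margin all round its pivot end at about (330,220), and no contact force yet. Continuing down slowly.

```bash
python3 -m handwheel '[{"delta_pos":[0,0,-0.06],"dr":[0,0,0]},{"delta_pos":[0,0,-0.06],"dr":[0,0,0]},{"delta_pos":[0,0,-0.06],"dr":[0,0,0]},{"delta_pos":[0,0,0],"dr":[0,0,0]}]'
```

```text
t: 9.15
eef_pos: [0.503, 0.1942, 0.0477]
ee_rot: [-3.141, 0.001, -1.76]
force: [3.1, -0.1, -1.1]
width: 0.031
gripper_force: 60.0
```

```bash
python3 -m handwheel '[{"delta_pos":[0.02,0,-0.06],"dr":[0,0,0]},{"delta_pos":[0,0,-0.06],"dr":[0,0,0]},{"delta_pos":[0,0,0],"dr":[0,0,0]}]';python3 -m handwheel '[{"delta_pos":[0,0,-0.06],"dr":[0,0,0]},{"delta_pos":[0,0,-0.06],"dr":[0,0,0]},{"delta_pos":[0,0,0],"dr":[0,0,0]}]'
```

```text
t: 9.45
eef_pos: [0.5037, 0.1943, 0.0446]
ee_rot: [-3.14, 0.001, -1.76]
force: [0.9, -0.7, 4.7]
width: 0.0307
gripper_force: 60.0
t: 9.75
eef_pos: [0.5036, 0.1944, 0.0406]
ee_rot: [-3.141, 0.001, -1.76]
force: [2.2, 1.0, 2.1]
width: 0.031
gripper_force: 60.0
```

```bash
python3 -m handwheel '[{"delta_pos":[0,0,-0.06],"dr":[0,0,0]},{"delta_pos":[0,0,-0.05],"dr":[0,0,0]},{"delta_pos":[0,0,0],"dr":[0,0,0]}]';python3 -m handwheel '[{"delta_pos":[0,0,-0.04],"dr":[0,0,0]},{"delta_pos":[0,0,-0.03],"dr":[0,0,0]},{"delta_pos":[0,0,0],"dr":[0,0,0]}]'
```

```text
t: 10.05
eef_pos: [0.5034, 0.1942, 0.0375]
ee_rot: [-3.141, 0.001, -1.76]
force: [0.5, -0.2, 8.4]
width: 0.0305
gripper_force: 60.0
t: 10.35
eef_pos: [0.5034, 0.1942, 0.0374]
ee_rot: [-3.14, 0.001, -1.759]
force: [-7.2, -1.7, 30.9]
width: 0.031
gripper_force: 60.0
```

```bash
python3 -m handwheel '[{"delta_pos":[0,0,0.06],"dr":[0,0,0]},{"delta_pos":[0,0,0],"dr":[0,0,0]},{"delta_pos":[0,0,0],"dr":[0,0,0]},{"delta_pos":[0,0,0],"dr":[0,0,0]}]' -0.09 20
python3 -m handwheel '[{"delta_pos":[0,0,0.3],"dr":[0,0,0]},{"delta_pos":[0,0,0.5],"dr":[0,0,0]},{"delta_pos":[0,0,0.4],"dr":[0,0,0]},{"delta_pos":[0,0,0],"dr":[0,0,0]}]'
python3 -m handwheel '[{"delta_pos":[0,0,0],"dr":[0,0,0]},{"delta_pos":[0,0,0],"dr":[0,0,0]},{"delta_pos":[0,0,0],"dr":[0,0,0]},{"delta_pos":[0,0,0],"dr":[0,0,0]},{"delta_pos":[0,0,-0.3],"dr":[0,0,0]},{"delta_pos":[0,0,-0.15],"dr":[0,0,0]},{"delta_pos":[0,0,0],"dr":[0,0,0]}]' 1 20
```

```text
t: 10.75
eef_pos: [0.5024, 0.1935, 0.036]
ee_rot: [3.14, -0.001, -1.76]
force: [-0.1, -0.2, -0.0]
width: 0.0473
gripper_force: 0.0
t: 11.15
eef_pos: [0.504, 0.1946, 0.0747]
ee_rot: [-3.139, 0.002, -1.76]
force: [-0.1, 0.1, -0.4]
width: 0.0479
gripper_force: 0.0
t: 11.85
eef_pos: [0.5024, 0.1934, 0.058]
ee_rot: [3.14, -0.002, -1.76]
force: [0.4, 0.5, 0.2]
width: 0.0015
gripper_force: 0.0
```

```bash
python3 -m handwheel '[{"delta_pos":[0,0,-0.15],"dr":[0,0,0]},{"delta_pos":[0,0,-0.1],"dr":[0,0,0]},{"delta_pos":[0,0,0],"dr":[0,0,0]}]'
python3 -m handwheel '[{"delta_pos":[0,0,-0.04],"dr":[0,0,0]},{"delta_pos":[0,0,-0.04],"dr":[0,0,0]},{"delta_pos":[0,0,0],"dr":[0,0,0]}]'
```

```text
t: 12.15
eef_pos: [0.503, 0.1939, 0.0515]
ee_rot: [3.141, -0.0, -1.76]
force: [-0.3, 0.0, -0.3]
width: 0.0002
gripper_force: 0.0
t: 12.45
eef_pos: [0.5031, 0.194, 0.0511]
ee_rot: [-3.141, 0.0, -1.759]
force: [-6.4, -0.7, 18.8]
width: 0.0002
gripper_force: 9.6
```

```bash
python3 -m handwheel '[{"delta_pos":[0,0,0.5],"dr":[0,0,0]},{"delta_pos":[0,0,0.9],"dr":[0,0,0]},{"delta_pos":[0,-0.3,0.9],"dr":[0,0,0]},{"delta_pos":[0.191,-0.902,0.4],"dr":[0,0,-0.26]},{"delta_pos":[0.191,-0.902,0],"dr":[0,0,-0.26]},{"delta_pos":[0.191,-0.902,0],"dr":[0,0,-0.26]},{"delta_pos":[0.191,-0.902,0],"dr":[0,0,-0.26]},{"delta_pos":[0.191,-0.902,0],"dr":[0,0,-0.26]},{"delta_pos":[0.191,-0.902,0],"dr":[0,0,-0.26]},{"delta_pos":[0.191,-0.902,0],"dr":[0,0,-0.26]}]'
python3 -m handwheel '[{"delta_pos":[0.191,-0.902,0],"dr":[0,0,-0.26]},{"delta_pos":[0.191,-0.902,0],"dr":[0,0,-0.26]},{"delta_pos":[0.191,-0.902,0],"dr":[0,0,-0.26]},{"delta_pos":[0.191,-0.902,0],"dr":[0,0,-0.26]},{"delta_pos":[0.191,-0.902,0],"dr":[0,0,-0.26]},{"delta_pos":[0.191,-0.902,0],"dr":[0,0,-0.26]},{"delta_pos":[0.191,-0.902,0],"dr":[0,0,-0.26]},{"delta_pos":[0.191,-0.902,0],"dr":[0,0,-0.26]},{"delta_pos":[0.191,-0.902,0],"dr":[0,0,-0.26]},{"delta_pos":[0.191,-0.902,0],"dr":[0,0,-0.26]}]' -0.4
python3 -m handwheel '[{"delta_pos":[0.1,-0.6,0],"dr":[0,0,-0.26]},{"delta_pos":[0,0,0],"dr":[0,0,0]},{"delta_pos":[0,0,0],"dr":[0,0,0]},{"delta_pos":[0,0,0],"dr":[0,0,0]}]'
```

```text
t: 13.45
eef_pos: [0.5432, -0.0056, 0.1304]
ee_rot: [-3.141, 0.0, -1.792]
force: [1.0, 0.3, 0.2]
width: 0.0008
gripper_force: 0.0
t: 14.45
eef_pos: [0.6005, -0.2763, 0.1302]
ee_rot: [3.141, 0.0, -1.837]
force: [-0.1, 0.1, 0.1]
width: 0.061
gripper_force: 0.0
t: 14.85
eef_pos: [0.6032, -0.2924, 0.1303]
ee_rot: [3.141, 0.0, -1.841]
force: [0.0, -0.3, 0.2]
width: 0.0615
gripper_force: 0.0
```

```bash
python3 -m handwheel '[{"delta_pos":[0.1,0,-0.8],"dr":[0,0,0]},{"delta_pos":[0,0,-0.9],"dr":[0,0,0]},{"delta_pos":[0,0,-0.9],"dr":[0,0,0]},{"delta_pos":[0,0,-0.6],"dr":[0,0,0]},{"delta_pos":[0,0,-0.31],"dr":[0,0,0]},{"delta_pos":[0,0,0],"dr":[0,0,0]},{"delta_pos":[0,0,0],"dr":[0,0,0]}]'
python3 -m handwheel '[{"delta_pos":[0,0,0],"dr":[0,0,0]},{"delta_pos":[0,0,0],"dr":[0,0,0]},{"delta_pos":[0,0,0],"dr":[0,0,0]},{"delta_pos":[0,0,0],"dr":[0,0,0]},{"delta_pos":[0,0,0],"dr":[0,0,0]},{"delta_pos":[0,0,0],"dr":[0,0,0]}]' 1 30
```

```text
t: 15.55
eef_pos: [0.6071, -0.2929, 0.026]
ee_rot: [-3.141, -0.0, -1.841]
force: [0.2, 0.1, 0.6]
width: 0.0616
gripper_force: 0.0
t: 16.15
eef_pos: [0.6064, -0.2932, 0.0251]
ee_rot: [-3.142, 0.0, -1.842]
force: [0.1, -0.7, 0.8]
width: 0.0184
gripper_force: 0.0
```

```bash
python3 -m handwheel '[{"delta_pos":[0,0,0],"dr":[0,0,0]},{"delta_pos":[0,0,0],"dr":[0,0,0]},{"delta_pos":[0,0,0],"dr":[0,0,0]}]' 1 40
python3 -m handwheel '[{"delta_pos":[0,0,0.2],"dr":[0,0,0]},{"delta_pos":[0,0,0.6],"dr":[0,0,0]},{"delta_pos":[0,0,0.9],"dr":[0,0,0]},{"delta_pos":[0,0.4,0.8],"dr":[0,0,0]},{"delta_pos":[-0.021,0.879,0],"dr":[0,0,0.26]},{"delta_pos":[-0.021,0.879,0],"dr":[0,0,0.26]},{"delta_pos":[-0.021,0.879,0],"dr":[0,0,0.26]},{"delta_pos":[-0.021,0.879,0],"dr":[0,0,0.26]},{"delta_pos":[-0.021,0.879,0],"dr":[0,0,0.26]},{"delta_pos":[-0.021,0.879,0],"dr":[0,0,0.26]}]'
```

```text
t: 16.45
eef_pos: [0.6064, -0.2932, 0.0251]
ee_rot: [3.142, -0.0, -1.842]
force: [-0.1, -0.0, -0.0]
width: 0.015
gripper_force: 40.0
t: 17.45
eef_pos: [0.6025, -0.1218, 0.1004]
ee_rot: [-3.141, 0.0, -1.814]
force: [-0.0, 0.3, -0.9]
width: 0.0149
gripper_force: 40.0
```

```bash
python3 -m handwheel '[{"delta_pos":[-0.02,0.88,0],"dr":[0,0,0.28]},{"delta_pos":[-0.02,0.88,0],"dr":[0,0,0.28]},{"delta_pos":[-0.02,0.88,0],"dr":[0,0,0.28]},{"delta_pos":[-0.02,0.88,0],"dr":[0,0,0.28]},{"delta_pos":[-0.02,0.88,0],"dr":[0,0,0.28]},{"delta_pos":[-0.02,0.88,0],"dr":[0,0,0.28]},{"delta_pos":[-0.02,0.88,0],"dr":[0,0,0.28]},{"delta_pos":[-0.02,0.88,0],"dr":[0,0,0.28]},{"delta_pos":[-0.02,0.88,0],"dr":[0,0,0.28]},{"delta_pos":[-0.02,0.88,0],"dr":[0,0,0.28]}]'
python3 -m handwheel '[{"delta_pos":[-0.02,0.88,0],"dr":[0,0,0.28]},{"delta_pos":[-0.02,0.4,0],"dr":[0,0,0.1]},{"delta_pos":[0,0.1,0],"dr":[0,0,0]},{"delta_pos":[0,0,0],"dr":[0,0,0]},{"delta_pos":[0,0,0],"dr":[0,0,0]}]'
cat > m5.py <<'E'
from fit import *
import sys
s=get_state(); e=s['eef_pos']; yaw=s['ee_rot'][2]+np.pi; print(np.round(e*1000,1),yaw)
g=.0048; u=np.array([np.cos(yaw),np.sin(yaw)]); p=np.r_[e[:2]-g*u,yaw]; dz=(e[2]-.025)*1000
cs=np.array([.5395,.1641,1.382]); outs=[]
for n in('top','scene'):
    im=grab_frame(n); I,o=crop(n,im,T(cs,[[0,-.02,.032]])[0],36)
    v=mal(n,p,I.shape,o,dz); B=cv2.resize(I.astype(np.uint8),(400,400),interpolation=cv2.INTER_CUBIC)
    def dr(m,c):
        k=cv2.resize(cv2.morphologyEx(m,cv2.MORPH_GRADIENT,np.ones((2,2))),(400,400),interpolation=cv2.INTER_NEAREST); B[k>0]=c
    dr(v,[0,255,0])
    for r in(rect(47.5,96.5,-83.5,-16.5,32),rect(-87,40,-62,-38,32)):
        w=np.zeros_like(v); fill(w,n,T(cs,r),255,o); dr(w,[255,0,255])
    outs.append(B)
cv2.imwrite(f'pics/{sys.argv[1]}.png',np.hstack(outs)[:,:,::-1])
E
python3 m5.py mh
```

```text
t: 18.45
eef_pos: [0.5964, 0.1422, 0.1004]
ee_rot: [-3.142, 0.0, -1.765]
force: [0.9, 0.6, -1.1]
width: 0.0148
gripper_force: 40.0
t: 18.95
eef_pos: [0.5953, 0.1816, 0.1]
ee_rot: [3.141, -0.0, -1.76]
force: [-0.2, -0.1, -0.5]
width: 0.0149
gripper_force: 40.0
[595.3 181.6 100. ] 1.3818227279068775
```

View pics/mh.png

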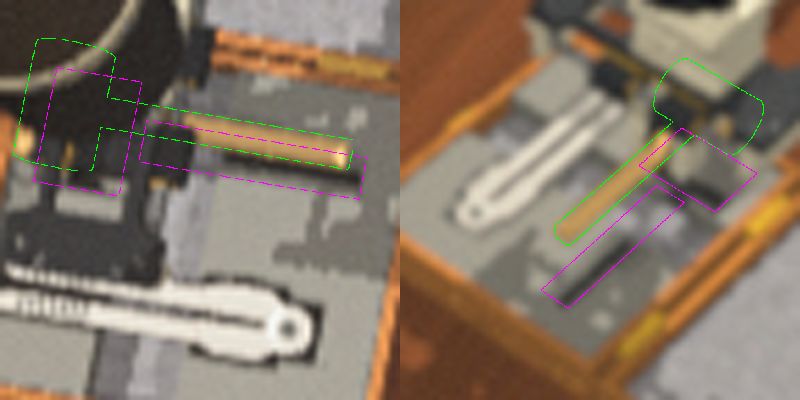

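The picture shows the cracker seated in its cutout at top crop (200,310), and the mallet handle on its predicted outline above the groove, at (265,140) and (615,185). Lowering.

```bash
python3 -m handwheel '[{"delta_pos":[0,0,-0.6],"dr":[0,0,0]},{"delta_pos":[0,0,-0.5],"dr":[0,0,0]},{"delta_pos":[0,0,-0.25],"dr":[0,0,0]},{"delta_pos":[0,0,-0.1],"dr":[0,0,0]},{"delta_pos":[0,0,-0.1],"dr":[0,0,0]},{"delta_pos":[0,0,0],"dr":[0,0,0]}]'
python3 -m handwheel '[{"delta_pos":[0,0,-0.1],"dr":[0,0,0]},{"delta_pos":[0,0,-0.1],"dr":[0,0,0]},{"delta_pos":[0,0,0],"dr":[0,0,0]}]'
```

```text
t: 19.65
eef_pos: [0.5956, 0.1824, 0.0537]
ee_rot: [-3.141, 0.0, -1.759]
force: [-0.8, 0.4, -0.8]
width: 0.0149
gripper_force: 40.0
t: 19.95
eef_pos: [0.5952, 0.1824, 0.0473]
ee_rot: [3.141, -0.0, -1.759]
force: [0.2, -0.6, -1.3]
width: 0.0146
gripper_force: 40.0
```

```bash
python3 -m handwheel '[{"delta_pos":[0,0,-0.1],"dr":[0,0,0]},{"delta_pos":[0,0,-0.1],"dr":[0,0,0]},{"delta_pos":[0,0,0],"dr":[0,0,0]}]'
python3 -m handwheel '[{"delta_pos":[0,0,-0.07],"dr":[0,0,0]},{"delta_pos":[0,0,-0.06],"dr":[0,0,0]},{"delta_pos":[0,0,0],"dr":[0,0,0]}]'
```

```text
t: 20.25
eef_pos: [0.5951, 0.1823, 0.041]
ee_rot: [3.141, -0.001, -1.759]
force: [1.0, -0.3, -1.0]
width: 0.0151
gripper_force: 40.0
t: 20.55
eef_pos: [0.5955, 0.1824, 0.0376]
ee_rot: [3.142, -0.0, -1.759]
force: [-0.0, -1.1, 1.8]
width: 0.015
gripper_force: 40.0
```

```bash
python3 -m handwheel '[{"delta_pos":[0,0,-0.03],"dr":[0,0,0]},{"delta_pos":[0,0,-0.02],"dr":[0,0,0]},{"delta_pos":[0,0,0],"dr":[0,0,0]}]'
```

```text
t: 20.85
eef_pos: [0.5955, 0.1823, 0.0371]
ee_rot: [-3.141, -0.0, -1.759]
force: [-3.6, -2.7, 8.6]
width: 0.0147
gripper_force: 40.0
```

```bash
python3 -m handwheel '[{"delta_pos":[0,0,0],"dr":[0,0,0]},{"delta_pos":[0,0,0],"dr":[0,0,0]},{"delta_pos":[0,0,0],"dr":[0,0,0]},{"delta_pos":[0,0,0],"dr":[0,0,0]}]' 0.1 10
python3 -m handwheel '[{"delta_pos":[0,0,0.2],"dr":[0,0,0]},{"delta_pos":[0,0,0.4],"dr":[0,0,0]},{"delta_pos":[0,0,0.8],"dr":[0,0,0]},{"delta_pos":[0,0,1],"dr":[0,0,0]},{"delta_pos":[0,0,1],"dr":[0,0,0]},{"delta_pos":[0,-0.9,1],"dr":[0,0,0]},{"delta_pos":[0,-1,0.6],"dr":[0,0,0]},{"delta_pos":[0,-1,0],"dr":[0,0,0]},{"delta_pos":[0,-1,0],"dr":[0,0,0]},{"delta_pos":[0,-1,0],"dr":[0,0,0]}]'
python3 -m handwheel '[{"delta_pos":[0,-1,0],"dr":[0,0,0]},{"delta_pos":[0,-1,0],"dr":[0,0,0]},{"delta_pos":[0,-1,0],"dr":[0,0,0]},{"delta_pos":[0,-1,0],"dr":[0,0,0]},{"delta_pos":[0,-1,0],"dr":[0,0,0]},{"delta_pos":[0,-1,0],"dr":[0,0,0]},{"delta_pos":[0,0,0],"dr":[0,0,0]},{"delta_pos":[0,0,0],"dr":[0,0,0]}]'
python3 - <<'E'
from fit import *
a=[];cs=np.array([.5395,.1641,1.382])
ms=T(cs,[[.022,-.050,.032]])[0]; print('seat',ms*1000)
for n in('top','scene'):
    im=grab_frame(n); u=np.round(proj(n,[.54,.165,.03])).astype(int); a.append(cv2.resize(im[u[1]-40:u[1]+40,u[0]-40:u[0]+40],(400,400),interpolation=cv2.INTER_CUBIC))
    x,f=sil(n,im,mal,[ms[0],ms[1],1.382],[.004,.004,.03],ms,30,dz=11); print(n,np.round(x*1000,1),f(x))
    I,o=crop(n,im,ms,40)
    for q in('mallet_end','mallet_head'):
        find=mark_of(n,q)[:2]; print(q,[np.round(ray(n,r['location'],.032)*1000,1) for r in find])
cv2.imwrite('pics/end.png',np.hstack(a)[:,:,::-1])
E
```

```text
t: 21.25
eef_pos: [0.5954, 0.1826, 0.036]
ee_rot: [3.142, 0.0, -1.759]
force: [-0.3, -0.7, 0.6]
width: 0.0376
gripper_force: 0.0
t: 22.25
eef_pos: [0.5954, 0.0344, 0.1878]
ee_rot: [-3.14, 0.001, -1.759]
force: [1.0, 0.5, 0.4]
width: 0.0396
gripper_force: 0.0
t: 23.05
eef_pos: [0.5954, -0.1452, 0.187]
ee_rot: [-3.141, 0.0, -1.761]
force: [0.9, -0.1, 0.3]
width: 0.0393
gripper_force: 0.0
seat [592.74043082 176.32524134  32.        ]
top [ 597.2  193.3 1218. ] 25.291601898439048
mallet_end []
mallet_head [array([601.2, 224.8,  32. ]), array([537.7, 160.8,  32. ])]
scene [ 593.5  181.9 1387.8] 26.90313903831914
mallet_end [array([ 598. , -398.2,   32. ]), array([582.4,  69.9,  32. ])]
mallet_head [array([609. , 227.8,  32. ]), array([534.4, 261.7,  32. ])]
```

View pics/end.png

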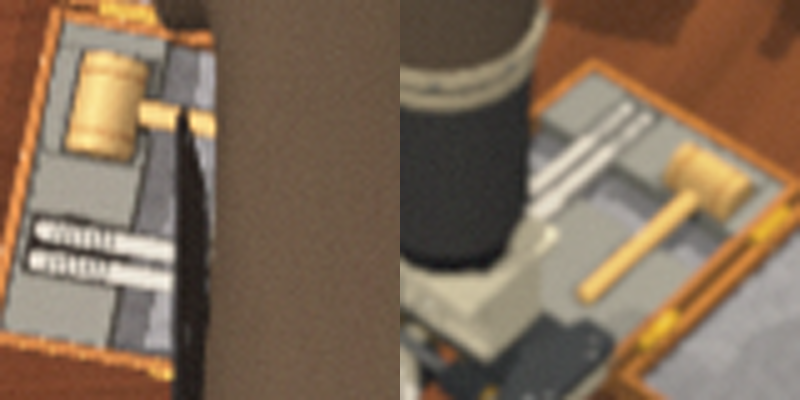

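The mallet lies in its cradle, head in the pocket at (105,105) and (710,180), with the cracker beside it. I clear the arm for a final check.

```bash
python3 -m handwheel '[{"delta_pos":[-0.5,-1,0.3],"dr":[0,0,0]},{"delta_pos":[-0.5,-1,0.3],"dr":[0,0,0]},{"delta_pos":[-0.5,-1,0.3],"dr":[0,0,0]},{"delta_pos":[-0.5,-1,0.3],"dr":[0,0,0]},{"delta_pos":[-0.5,-1,0],"dr":[0,0,0]},{"delta_pos":[-0.5,-1,0],"dr":[0,0,0]},{"delta_pos":[-0.5,-1,0],"dr":[0,0,0]},{"delta_pos":[-0.5,-1,0],"dr":[0,0,0]},{"delta_pos":[0,0,0],"dr":[0,0,0]},{"delta_pos":[0,0,0],"dr":[0,0,0]}]'
python3 - <<'E'
from fit import *
outs=[];cs=np.array([.5395,.1641,1.382])
ms=T(cs,[[.022,-.050,.032]])[0]
for n in('top','scene'):
    im=grab_frame(n); I,o=crop(n,im,T(cs,[[0,0,.03]])[0],38); B=cv2.resize(I.astype(np.uint8),(400,400),interpolation=cv2.INTER_CUBIC)
    J,o2=crop(n,im,ms,32); sat=J[:,:,0]-J[:,:,2]
    for dz in(8,11,14,17):
        x,f=sil(n,np.dstack([im[:,:,0].astype(float)-im[:,:,2]]*3),mal,[*ms[:2],1.382],[.004,.004,.03],ms,26,dz=dz); print(n,dz,np.round(x*1000,1),f(x))
    v=mal(n,np.r_[ms[:2],1.382],I.shape,o,11); k=cv2.resize(cv2.morphologyEx(v,cv2.MORPH_GRADIENT,np.ones((2,2))),(400,400),interpolation=cv2.INTER_NEAREST); B[k>0]=[0,255,0]
    sp=T(cs,[[.018,.042,.016]])[0]; v=crack(n,np.r_[sp[:2],1.382,0],I.shape,o,16); k=cv2.resize(cv2.morphologyEx(v,cv2.MORPH_GRADIENT,np.ones((2,2))),(400,400),interpolation=cv2.INTER_NEAREST); B[k>0]=[255,0,255]
    outs.append(B)
cv2.imwrite('pics/fin.png',np.hstack(outs)[:,:,::-1])
E
```

```text
t: 24.35
eef_pos: [0.4752, -0.3847, 0.222]
ee_rot: [3.141, 0.0, -1.76]
force: [0.5, 0.4, -0.1]
width: 0.0396
gripper_force: 0.0
top 8 [ 593.8  177.8 1378.1] 17.522949798721452
top 11 [ 593.2  177.2 1378.1] 17.558700793457746
top 14 [ 592.6  176.2 1378.8] 17.599347788032166
top 17 [ 591.8  175.8 1383.4] 17.66395956523347
scene 8 [ 593.1  179.9 1386.4] 28.213942540457495
scene 11 [ 594.3  177.7 1384.3] 28.259940300136023
scene 14 [ 595.2  175.5 1387.4] 28.281864838028287
scene 17 [ 596.8  173.7 1380.4] 28.324933761042217
```

View pics/fin.png

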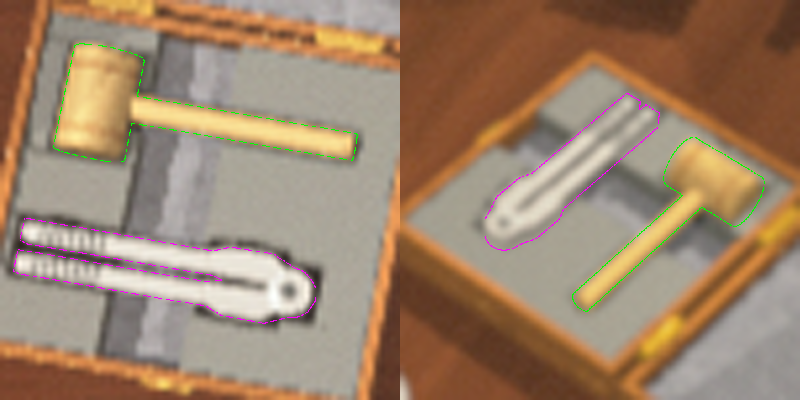

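The final picture shows both tools on their predicted seated outlines in both views: the mallet at (105,105), the cracker at (160,270). The two cameras' mallet fits agree best at the seated height.

```bash
python3 -c "from station import job_done; print(job_done())"
```

```text
the job is handed in; nothing more can be done
None
```

The cracker is closed and pressed home, its top reading 32.1 mm against the 32 mm insert face; the mallet lies in its cradle, both are released, and I handed in the job at about 24.5 s of the 67 s allowed; I did not re-measure the jar, bowls and container, but no move came near them.

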